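# Close the circuit-board clamp and set its thumbscrew

## Task

Close the board clamp on the repair mat: ease its spring-closing frame down onto the circuit board without letting it slam. Then turn the thumbscrew clockwise until it bottoms, back it off a quarter turn so the board is held but not bowed, and let go. Leave the spool, the jar and the screwdriver where they are.

Things in the scene. Friction and masses are not known exactly. Their poses are not given: they have to be found in the camera images.
- clamp: Board clamp base, fixed to the bench: aluminium block 135 mm (x) by 110 mm (y), 40 mm high, a small dark green circuit board lying in its top. Origin: on the bench under the middle of its top. x points from the handle side to the hinge side, y to the left, z up. Block from x = -65 to 70 mm.
- flap_hinge (a point): Middle of the hinge line of the clamp's frame: at x = 55 mm, z = 42 mm in the clamp's frame. The hinge runs along the clamp's y axis.
- flap (a joint): Angle (rad) of the grey hinged frame, 94 mm wide, 6 mm thick, about 0.3 kg, front edge 105 mm from the hinge. 0: shut, flat on the base; 1.85: open stop, leaning a little past the vertical, where it rests by itself. Brought forward past the vertical and let go, its weight and a light spring (up to 0.27 N m) throw it shut: hold and follow it right down. It has no latch; once shut it stays.
- flap_bar (a point): Middle of the frame's handle: round steel bar 10 mm thick, 74 mm clear between its side arms, parallel to the hinge, 40 mm clear of the frame's front edge, able to turn between fingers pinching it from above. At flap angle a it is at hinge + (-150 cos a + 3 sin a) mm along clamp x, + (150 sin a + 3 cos a) mm up. Shut: 45 mm above the bench, nothing under it. y axis along the bar.
- screw (a joint): Angle (rad) of the thumbscrew captive in the frame, seen from above with the frame shut: 0 at its bottom (a hard stop), growing as it is unscrewed (anticlockwise); a quarter turn back from the bottom is 1.571. It starts between 0.8 and 2.4. Slight friction (about 0.04 N m); it stays where it is left and does not rise or sink as it turns. Upper stop at 4.7.
- screw_grip (a point): Middle of the thumbscrew's grip on the screw axis, 30 mm above the frame's top face; frame shut: 78 mm above the bench at clamp x = -25 mm, y = 0. One straight steel wing, 40 mm long, 10 mm thick, from 16 to 42 mm above the frame's top face. x axis: along the wing; z: screw axis. At screw angle 0, frame shut, x is the clamp's x.
- spool: Bystander: white solder spool standing on the bench, 60 mm across, 42 mm high; origin under its middle.
- flux_jar: Bystander: small amber jar with a black cap, 48 mm across, 50 mm high; origin under its middle.
- driver: Bystander: screwdriver with a black handle, lying, 160 mm long along its x axis; origin on the bench under its middle.
There are look-alikes about, which are no part of the job. There is more than one size of the clamp; the job needs the smallest.

How it is judged:
By the outcome, as a careful person would: the job done as asked, in the order asked, and still so for the second after the job is handed in, with the robot touching nothing.
It also fails if it takes over 62 s, if anything falls off the work surface, if the arm or the gripper's body presses on something with over 40 N, if the wrist force passes 120 N, or if a joint passes its speed limit or range.

## Robot

A 7-joint arm with a two-finger parallel gripper is mounted at the origin on the work surface. World frame = base frame: x ahead of the robot, y to its left, z up, the work surface at z = 0. Lengths are in m, angles in rad, forces in N, time in s.
With the tool pointing down it reaches from about 0.425 to 0.875 m from the base axis. Payload 4.7 kg.
Tool frame: the origin (TCP) lies midway between the tips of the shut fingers; the grasp point (between the pads) lies 19 mm behind it; x points along the fingers, z is the direction in which the jaws open and shut, and the axes are right-handed (so a half turn about x gives the same grasp; the last joint's range is limited). The gripper opens to 87 mm and grips with 3 to 60 N. Pads are 19 mm wide; open, the fingers measure 117 mm over their backs; the gripper's body (75 mm by 190 mm) begins 51 mm behind the grasp point.
Start: joints at [1.202, 0.321, -0.07, 1.45, 0.023, 1.371, -0.057], TCP at [0.243, -0.603, 0.223] pointing down, gripper open.
Joint ranges: [-2.86, 2.86], [-0.3, 2.09], [-1.38, 1.24], [0.06, 2.45], [-1.56, 4.7], [0.09, 2.05], [-2.69, 2.69]. Speed limits (rad/s): [2.57, 2.57, 3.14, 3.14, 3.14, 3.14, 3.14].

## Interface

Orientations are given as a rotation vector (axis times angle).
In Python, from bench import ctrl gives the robot as it stands.
- The arm moves only by the shell command python3 -m pendant 'ROWS' [OPENING] [FORCE]. ROWS is JSON, a list of rows, each an object with "travel": the shift along the tool's x, y, z in m, a list of three; "twist": the turn about the tool's x in rad. In form: [{"travel": [x, y, z], "twist": twist}, ...]. A call has 1 to 10 rows; each row is the pose to reach, as a shift and turn from the pose measured when the call began, along the tool's axes at that moment; what a row does not reach only later rows make up. A row lasts 1/8 s, in which the tool goes at most 62.5 mm and 10.7 degrees, less where a joint would pass 70% of its speed; a pose out of reach is approached as far as the arm can. A call with a gripper value outside its range is refused whole. OPENING is the opening, from -1 (shut) to 1 (fully open), so that 0 is half open, set as the call begins (- or left out, the last holds). The fingers move at their own pace and stop on an object; FORCE is the grip in N (left out, the last holds). Time passes only in rows, so rows that repeat a pose let the fingers close. It gives the time, the measured TCP pose, the force and the opening at its end, in the units of the state.
- ctrl.get_state(): the state, without advancing time (a new reading comes with each control period).
- ctrl.get_image(name): name is "scene" or "side" or "wrist"; returns the picture (480x640x3 uint8, red, green, blue); there is no depth.
- ctrl.camera_model(name): a dict with "K" (3x3 intrinsics, pixels), "rvec" (rotation vector, rad) and "tvec" (3), from world to camera coordinates, as OpenCV has them; the wrist camera has in their place "T_tool_cam" (4x4, takes a point from camera to tool coordinates, whose origin is the TCP and whose axes are the tool frame's). Camera axes: x right, y down, z forward; pixel columns grow to the right and rows downward; lengths in m; the calibration is good to about 2 mm. The wrist camera is an equidistant fisheye: a pixel r from the principal point sees the ray r / f radians off the axis. A picture is of the moment at which its call begins: read the wrist's pose just before it. camera_model takes no time and is no camera call.
- ctrl.close_job(): hands the job in, once; it reports no verdict.
The state is a dict: "time": time; "joint_positions": joint angles; "qd": joint speeds; "joint_torque": joint torques, N m; "position": TCP position; "tool_rot": TCP orientation; "ft_force": force on the tool from outside, world axes, zero at the start; "torque": the same for the moment, N m; "grip_width": opening from 0.0 (shut) to 1.0 (fully open).
Only numpy, scipy, OpenCV 4.12 (cv2) and the standard library are available. Lean on these libraries where they do the work, as an engineer would, in place of code of your own. Each camera call takes 0.05 s, during which the arm holds its last target.

## Working session

There is one attempt and no reset: what is moved stays moved. The work goes in short steps, Python scripts to look and compute and a shell command to move; the robot and the scene stay as the last step left them, time stands still between calls to the robot, and variables do not carry over. Pictures are saved under pics/ and viewed, and the job is handed in when it is done.

```bash
ls; mkdir -p pics
cat > h.py <<'E'
import numpy as np,cv2
from bench import ctrl
from scipy.spatial.transform import Rotation as R
def snap(n,f):
    s=ctrl.get_state(); im=ctrl.get_image(n); cv2.imwrite('pics/'+f+'.png',im[:,:,::-1]); return s,im
def st():
    s=ctrl.get_state()
    print({k:np.round(s[k],3).tolist() for k in s}); return s
def ray(n,px,s=None):
    m=ctrl.camera_model(n);K=np.array(m['K']);px=np.array(px,float)
    if n!='wrist':
        Rm=R.from_rotvec(np.ravel(m['rvec'])).as_matrix();t=np.ravel(m['tvec'])
        d=Rm.T@np.linalg.solve(K,[px[0],px[1],1]);return -Rm.T@t,d/np.linalg.norm(d)
    a=(px[0]-K[0,2])/K[0,0];b=(px[1]-K[1,2])/K[1,1];r=np.hypot(a,b)
    d=np.array([np.sin(r)*a/r,np.sin(r)*b/r,np.cos(r)]) if r>0 else np.array([0,0,1.])
    T=np.array(m['T_tool_cam']);W=R.from_rotvec(s['tool_rot']).as_matrix()
    return W@T[:3,3]+np.array(s['position']),W@T[:3,:3]@d
def onz(n,px,z,s=None):
    o,d=ray(n,px,s);return o+d*(z-o[2])/d[2]
def tri(rs):
    A=0;b=0
    for o,d in rs:
        P=np.eye(3)-np.outer(d,d);A=A+P;b=b+P@o
    x=np.linalg.solve(A,b);return x,[np.linalg.norm((np.eye(3)-np.outer(d,d))@(x-o)) for o,d in rs]
def proj(n,p):
    m=ctrl.camera_model(n);return cv2.projectPoints(np.array(p,float).reshape(-1,3),np.array(m['rvec'],float),np.array(m['tvec'],float),np.array(m['K'],float),None)[0].reshape(-1,2)
E
python3 - <<'E'
from h import *
st()
for n in ['scene','side','wrist']: snap(n,n+'0'); print(n,ctrl.camera_model(n))
E
```

```text
pics
{'time': 0.0, 'joint_positions': [1.202, 0.322, -0.07, 1.452, 0.023, 1.371, -0.057], 'qd': [-0.002, -0.0, -0.001, 0.0, 0.001, -0.002, -0.001], 'joint_torque': [0.0, -49.129, -0.403, -31.252, -0.064, 0.044, 0.0], 'position': [0.243, -0.602, 0.221], 'tool_rot': [0.924, 1.368, -0.922], 'ft_force': [-0.389, 0.065, -0.507], 'torque': [-0.031, -0.012, 0.001], 'grip_width': 0.999}
scene {'K': array([[620.62524263,   0.        , 318.74691929],
       [  0.        , 620.62524263, 235.26704337],
       [  0.        ,   0.        ,   1.        ]]), 'rvec': array([ 1.14996411,  2.13425081, -1.11766648]), 'tvec': array([ 0.27216839, -0.19912388,  1.48046444])}
side {'K': array([[537.59012886,   0.        , 315.11952314],
       [  0.        , 537.59012886, 241.9684318 ],
       [  0.        ,   0.        ,   1.        ]]), 'rvec': array([ 0.61736252, -2.5184301 ,  1.30702656]), 'tvec': array([0.48901298, 0.1881487 , 0.74333212])}
wrist {'K': array([[371.64829954,   0.        , 320.33978976],
       [  0.        , 371.64829954, 236.66645379],
       [  0.        ,   0.        ,   1.        ]]), 'T_tool_cam': array([[ 8.84543696e-04, -2.89675726e-01,  9.57124439e-01,
        -1.61841156e-01],
       [-8.27879749e-04, -9.57124697e-01, -2.89675039e-01,
         8.06977744e-02],
       [ 9.99999266e-01, -5.36153711e-04, -1.08643528e-03,
        -6.77803483e-04],
       [ 0.00000000e+00,  0.00000000e+00,  0.00000000e+00,
         1.00000000e+00]])}
```

View pics/scene0.png

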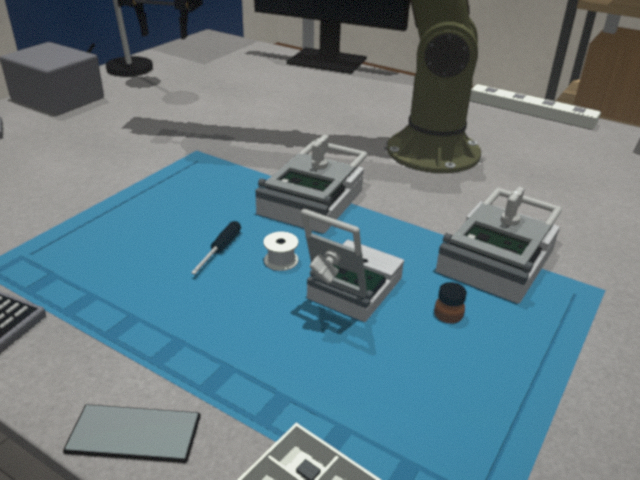

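View pics/side0.png

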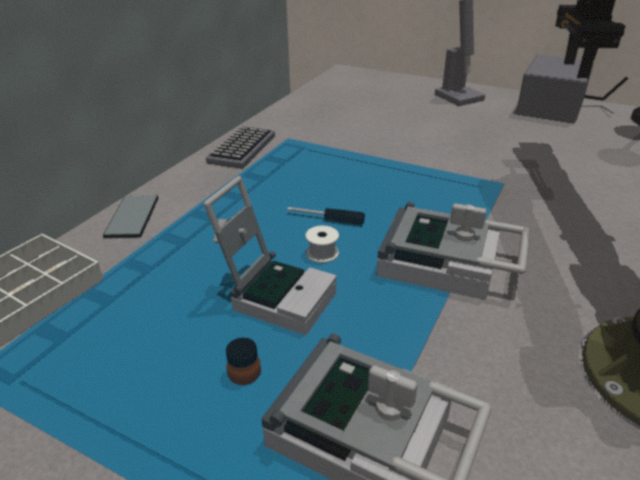

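View pics/wrist0.png

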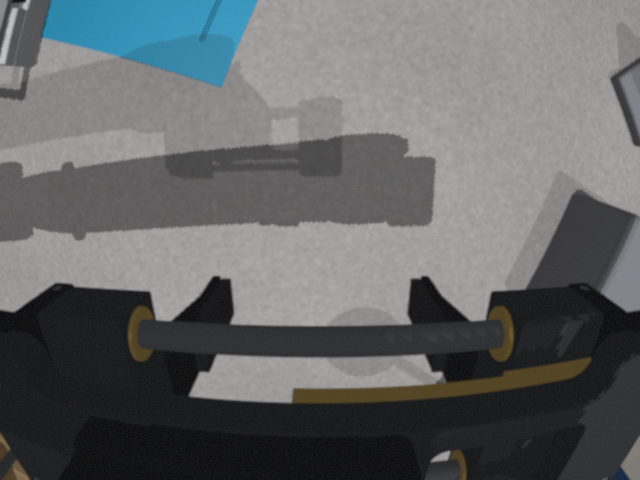

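Three clamps are in view: scene (310,185) shut, scene (500,240) shut, and scene (350,270) open, which is side (285,290). Only the last has its frame open, and it looks the smallest. I'll confirm that in a crop.

Run:
```python
import cv2,numpy as np
a=cv2.imread('pics/scene0.png')[195:335,285:425];b=cv2.imread('pics/side0.png')[170:340,195:365]
cv2.imwrite('pics/crop0.png',np.hstack([cv2.resize(a,(400,400),interpolation=2),cv2.resize(b,(400,400),interpolation=2)]))
```

```text
(no output)
```

View pics/crop0.png

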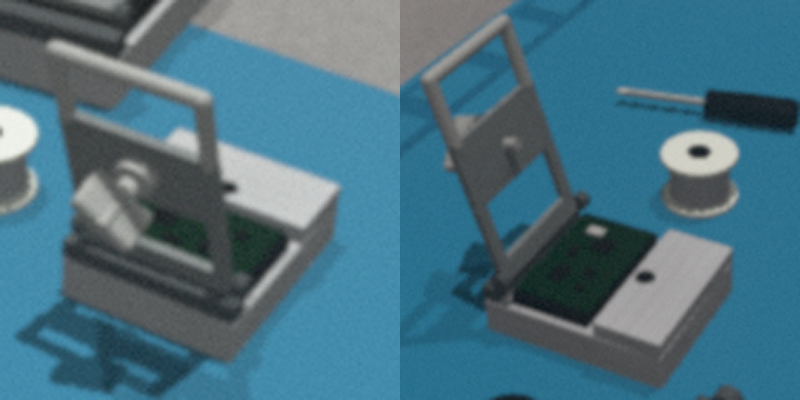

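Run:
```python
from h import *
S=lambda x,y:(285+x/2.857-.3,195+y/2.857-.3)
D=lambda x,y:(195+(x-400)/2.353-.3,170+y/2.353-.3)
for n,p in [('scene',S(180,128)),('scene',S(340,188)),('scene',S(232,312)),('side',D(662,346)),('side',D(732,247)),('side',D(487,305))]:
    print(n,np.round(p,1),onz(n,p,.04).round(4))
# bar ends: match: scene left end / right end vs side near/far
for a in [(50,45),(208,97)]:
  for b in [(430,78),(503,20)]:
    x,r=tri([ray('scene',S(*a)),ray('side',D(*b))]);print(a,b,x.round(4),np.round(r,4))
```

```text
scene [347.7 239.5] [0.4869 0.0485 0.04  ]
scene [403.7 260.5] [0.4873 0.1582 0.04  ]
scene [365.9 303.9] [0.6217 0.1601 0.04  ]
side [306.  316.7] [0.4848 0.1574 0.04  ]
side [335.8 274.7] [0.4898 0.0474 0.04  ]
side [231.7 299.3] [0.6064 0.1753 0.04  ]
(50, 45) (430, 78) [0.6766 0.0953 0.1831] [0.0291 0.0291]
(50, 45) (503, 20) [0.6531 0.0632 0.1881] [0.0016 0.0016]
(208, 97) (430, 78) [0.6481 0.1504 0.1889] [0.0002 0.0002]
(208, 97) (503, 20) [0.6256 0.1245 0.1958] [0.0266 0.0266]
```

The open clamp measures about 110 × 135 mm, which matches the description. Its origin is near (0.552, 0.103). The bar measures at (0.651, 0.107, 0.188), against a predicted x of 0.651 and z of 0.185. Next I'll check the size of the shut clamps and the tool axes.

Run:
```python
from h import *
s=ctrl.get_state();M=R.from_rotvec(s['tool_rot']).as_matrix();print(M.round(4))
tgt=np.array([.651,.107,.25]);print('local travel',(M.T@(tgt-np.array(s['position']))).round(4))
print('yaw of tool z',np.degrees(np.arctan2(M[1,2],M[0,2])))
for n,ps in [('scene',[(258,192),(318,214),(438,248),(528,283),(281,250),(452,300),(238,225),(195,273)]),('side',[(382,262),(490,275),(265,425)])]:
  for p in ps: print(n,p,onz(n,p,.0 if p[1] in(225,273,250,300) else .04).round(3))
```

```text
[[-6.000e-04  9.276e-01  3.735e-01]
 [ 1.300e-03  3.735e-01 -9.276e-01]
 [-1.000e+00 -1.000e-04 -1.400e-03]]
local travel [-0.0276  0.6439 -0.5057]
yaw of tool z -68.06623946158263
scene (258, 192) [ 0.444 -0.182  0.04 ]
scene (318, 214) [ 0.446 -0.04   0.04 ]
scene (438, 248) [0.42  0.191 0.04 ]
scene (528, 283) [0.429 0.352 0.04 ]
scene (281, 250) [ 0.534 -0.063  0.   ]
scene (452, 300) [0.49  0.252 0.   ]
scene (238, 225) [ 0.513 -0.18   0.   ]
scene (195, 273) [ 0.673 -0.145  0.   ]
side (382, 262) [ 0.436 -0.018  0.04 ]
side (490, 275) [ 0.266 -0.065  0.04 ]
side (265, 425) [0.438 0.345 0.04 ]
```

The other two are larger, with widths of about 142 and 160 mm, so the open clamp is the one to use. Moving above the bar.

```bash
python3 -m pendant '[{"travel":[-0.02,0.02,-0.016],"twist":-0.05},{"travel":[-0.03,0.067,-0.053],"twist":-0.15},{"travel":[-0.03,0.114,-0.09],"twist":-0.25},{"travel":[-0.03,0.161,-0.127],"twist":-0.36},{"travel":[-0.03,0.208,-0.164],"twist":-0.47},{"travel":[-0.03,0.255,-0.2],"twist":-0.58},{"travel":[-0.03,0.302,-0.237],"twist":-0.69},{"travel":[-0.03,0.349,-0.274],"twist":-0.8},{"travel":[-0.03,0.396,-0.311],"twist":-0.91},{"travel":[-0.03,0.443,-0.348],"twist":-1.0}]' 0.3 20
python3 - <<'E'
from h import *
s=ctrl.get_state();M=R.from_rotvec(s['tool_rot']).as_matrix()
print(M.round(3),s['joint_positions'])
tgt=np.array([.651,.107,.25]);print('local travel',(M.T@(tgt-np.array(s['position']))).round(4))
E
```

```text
time: 1.4
position: [0.5241, -0.1127, 0.2522]
tool_rot: [0.146, 1.566, -0.145]
ft_force: [1.1, -0.5, -0.2]
grip_width: 0.647
[[-0.     0.184  0.983]
 [ 0.001  0.983 -0.184]
 [-1.     0.001 -0.001]] [ 0.69241308  0.09706433 -0.56322876  1.67254374  0.05187773  1.38770072
 -0.06339122]
local travel [0.0023 0.2393 0.0843]
```

```bash
python3 -m pendant '[{"travel":[0,0.055,0.02],"twist":-0.08},{"travel":[0,0.11,0.04],"twist":-0.16},{"travel":[0,0.165,0.06],"twist":-0.23},{"travel":[0,0.215,0.076],"twist":-0.23},{"travel":[0,0.239,0.084],"twist":-0.23},{"travel":[0,0.239,0.084],"twist":-0.23}]'
python3 - <<'E'
from h import *
st()
snap('wrist','w1');snap('scene','s1');snap('side','d1')
E
```

```text
time: 2.15
position: [0.6503, 0.1096, 0.2513]
tool_rot: [-0.037, 1.573, 0.041]
ft_force: [-0.9, -0.8, -0.4]
grip_width: 0.652
{'time': 2.15, 'joint_positions': [0.307, 0.413, -0.703, 1.36, 0.261, 1.464, -0.333], 'qd': [0.045, -0.03, 0.033, 0.022, 0.012, 0.011, 0.014], 'joint_torque': [-1.039, -47.006, -8.298, -31.046, -0.136, -0.143, -0.138], 'position': [0.65, 0.11, 0.251], 'tool_rot': [-0.037, 1.573, 0.041], 'ft_force': [-0.88, -0.783, -0.353], 'torque': [-0.058, -0.145, -0.016], 'grip_width': 0.652}
```

View pics/w1.png

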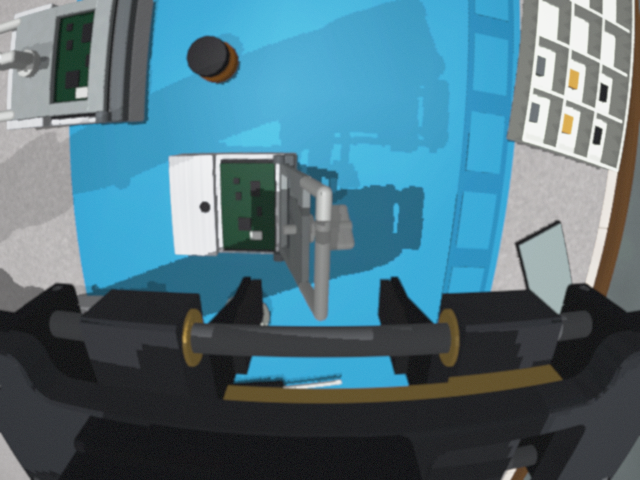

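View pics/d1.png

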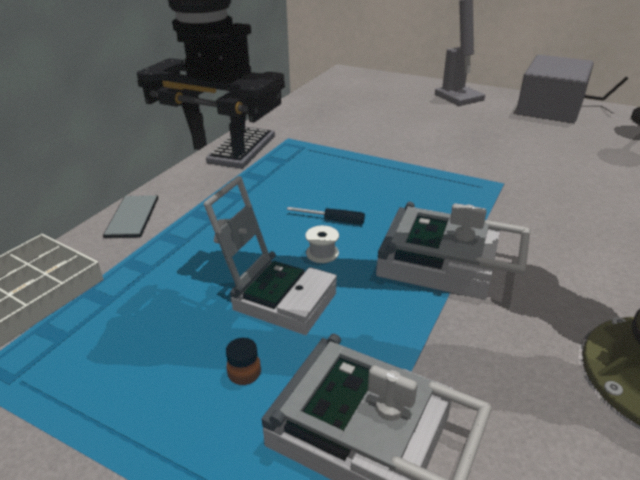

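The wrist view shows the clamp's handle-edge corners at (169,156) and (174,253), and the bar from (323,190) to (321,318). I'll turn these into positions.

Run:
```python
from h import *
s=ctrl.get_state()
for p,z in [((169,156),.04),((174,254),.04),((323,190),.187),((321,316),.187),((205,207),.04)]: print(p,onz('wrist',p,z,s).round(4))
im=cv2.imread('pics/w1.png')[140:330,150:370];cv2.imwrite('pics/w1c.png',cv2.resize(im,(690,596),interpolation=2))
```

```text
(169, 156) [0.4885 0.155  0.04  ]
(174, 254) [0.4883 0.0453 0.04  ]
(323, 190) [0.6508 0.1473 0.187 ]
(321, 316) [0.6533 0.0598 0.187 ]
(205, 207) [0.5284 0.1004 0.04  ]
```

View pics/w1c.png

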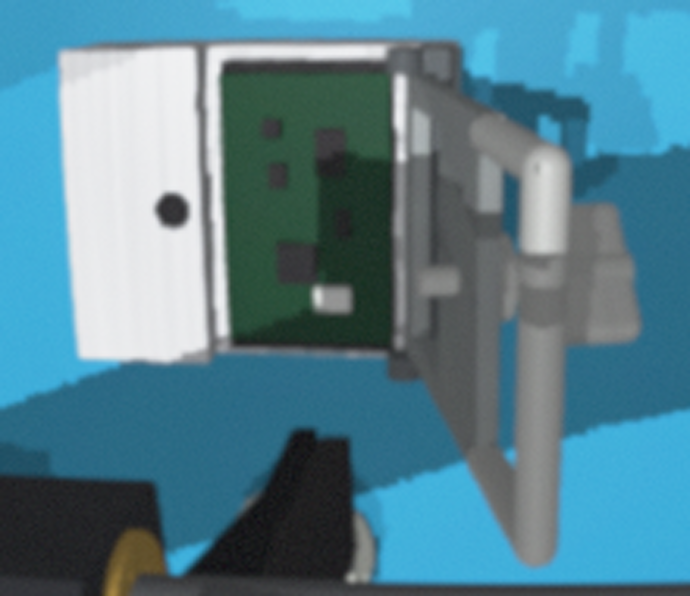

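```bash
python3 -m pendant '[{"travel":[0,-0.006,0.002],"twist":0.01},{"travel":[0.03,-0.006,0.002],"twist":0.01},{"travel":[0.06,-0.006,0.002],"twist":0.01},{"travel":[0.078,-0.006,0.002],"twist":0.01},{"travel":[0.078,-0.006,0.002],"twist":0.01},{"travel":[0.078,-0.006,0.002],"twist":0.01}]'
python3 - <<'E'
from h import *
s=st();print(R.from_rotvec(s['tool_rot']).as_matrix().round(3))
snap('wrist','w2');snap('scene','s2');snap('side','d2')
a=cv2.imread('pics/s2.png')[150:320,230:430];b=cv2.imread('pics/d2.png')[100:340,120:370];c=cv2.imread('pics/w2.png')
cv2.imwrite('pics/c2.png',np.vstack([np.hstack([cv2.resize(a,(400,300)),cv2.resize(b,(400,300))]),cv2.resize(c[150:450,120:520],(800,300))]))
E
```

```text
time: 3.05
position: [0.6534, 0.0988, 0.1754]
tool_rot: [-0.026, 1.57, 0.025]
ft_force: [-0.3, 0.4, 0.1]
grip_width: 0.653
{'time': 3.05, 'joint_positions': [0.318, 0.45, -0.684, 1.466, 0.288, 1.327, -0.354], 'qd': [-0.005, -0.005, -0.004, -0.01, 0.002, -0.003, 0.001], 'joint_torque': [0.246, -47.888, -8.08, -29.067, -0.045, 0.042, 0.001], 'position': [0.653, 0.099, 0.175], 'tool_rot': [-0.026, 1.57, 0.025], 'ft_force': [-0.28, 0.368, 0.064], 'torque': [-0.018, -0.115, 0.016], 'grip_width': 0.653}
[[ 0.001 -0.032  0.999]
 [-0.     0.999  0.032]
 [-1.    -0.     0.001]]
```

View pics/c2.png

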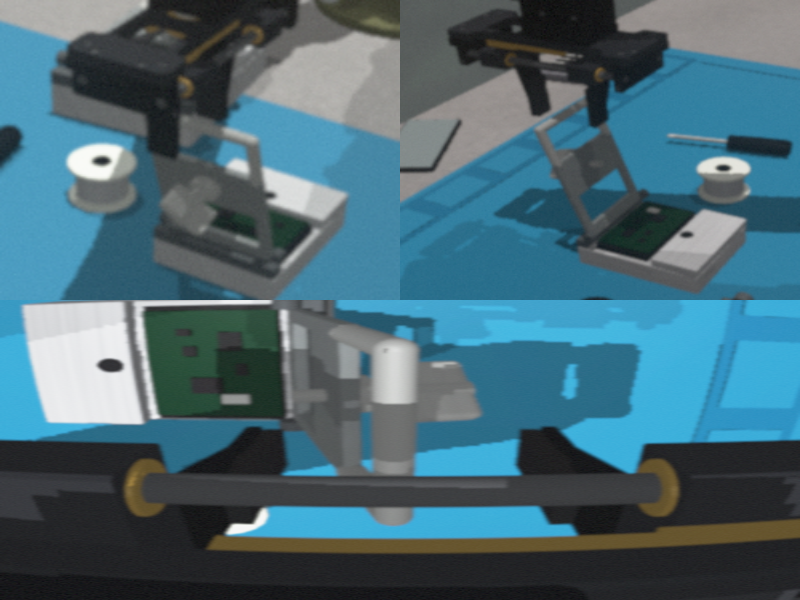

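The fingers straddle the bar: their tip midpoint is close to the bar midpoint in the side view. Closing gently.

```bash
python3 -m pendant '[{"travel":[0,0.003,0],"twist":0},{"travel":[0,0.003,-0.001],"twist":0},{"travel":[0,0.003,-0.001],"twist":0},{"travel":[0,0.003,-0.001],"twist":0},{"travel":[0,0.003,-0.001],"twist":0},{"travel":[0,0.003,-0.001],"twist":0}]' -1 15
python3 - <<'E'
from h import *
s=st()
snap('side','d3');snap('scene','s3')
a=cv2.imread('pics/s3.png')[150:320,230:430];b=cv2.imread('pics/d3.png')[100:340,120:370]
cv2.imwrite('pics/c3.png',np.hstack([cv2.resize(a,(400,400)),cv2.resize(b,(400,400))]))
E
```

```text
time: 3.95
position: [0.6516, 0.102, 0.1753]
tool_rot: [-0.026, 1.571, 0.025]
ft_force: [-2.4, -1.1, 1.4]
grip_width: 0.106
{'time': 3.95, 'joint_positions': [0.315, 0.449, -0.685, 1.468, 0.287, 1.327, -0.359], 'qd': [0.001, -0.001, -0.001, 0.001, 0.0, -0.001, 0.001], 'joint_torque': [-0.04, -48.186, -8.306, -30.444, 0.134, -0.829, 0.046], 'position': [0.652, 0.102, 0.175], 'tool_rot': [-0.026, 1.571, 0.025], 'ft_force': [-2.404, -1.055, 1.444], 'torque': [-0.102, 0.477, 0.007], 'grip_width': 0.106}
```

View pics/c3.png

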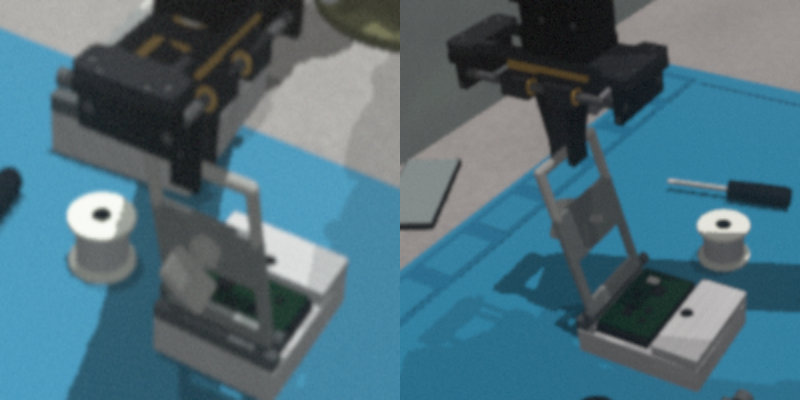

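```bash
cat > arc.py <<'E'
import sys
from h import *
# bar = TCP shifted 10.5mm back; hinge from initial grasp
s=ctrl.get_state();p=np.array(s['position'])
H=np.array([.6075,0.042]); off=float(sys.argv[3]) if len(sys.argv)>3 else None
f=lambda a:np.array([-.15*np.cos(a)+.003*np.sin(a),.15*np.sin(a)+.003*np.cos(a)])
cur=np.array([p[0],p[2]])
if off is None: off=.1753-(H+f(1.85))[1]
for a in np.linspace(float(sys.argv[1]),float(sys.argv[2]),10):
    t=H+f(a)+[0,off]; d=t-cur
    print(round(a,3),'x',round(-d[1],4),'z',round(d[0],4))
print(s['ft_force'],cur,off)
E
python3 arc.py 1.81 1.37
```

```text
1.81 x -0.0017 z -0.0056
1.761 x -0.0034 z -0.0128
1.712 x -0.0047 z -0.02
1.663 x -0.0057 z -0.0272
1.614 x -0.0064 z -0.0345
1.566 x -0.0067 z -0.0419
1.517 x -0.0066 z -0.0492
1.468 x -0.0062 z -0.0565
1.419 x -0.0054 z -0.0638
1.37 x -0.0042 z -0.0711
[-3.45407168 -0.52937158  1.79421489] [0.65158372 0.17529252] -0.010064509705821428
```

```bash
python3 -m pendant '[{"travel":[-0.0017,0,-0.0056],"twist":0},{"travel":[-0.0034,0,-0.0128],"twist":0},{"travel":[-0.0047,0,-0.02],"twist":0},{"travel":[-0.0057,0,-0.0272],"twist":0},{"travel":[-0.0064,0,-0.0345],"twist":0},{"travel":[-0.0067,0,-0.0419],"twist":0},{"travel":[-0.0066,0,-0.0492],"twist":0},{"travel":[-0.0062,0,-0.0565],"twist":0},{"travel":[-0.0054,0,-0.0638],"twist":0},{"travel":[-0.0042,0,-0.0711],"twist":0}]'
python3 arc.py 1.33 0.88
```

```text
time: 5.3
position: [0.5799, 0.1002, 0.1794]
tool_rot: [-0.026, 1.571, 0.026]
ft_force: [-0.2, 3.4, 0.2]
grip_width: 0.107
1.33 x 0.0011 z -0.0053
1.28 x 0.0029 z -0.0125
1.23 x 0.0051 z -0.0197
1.18 x 0.0076 z -0.0268
1.13 x 0.0105 z -0.0337
1.08 x 0.0137 z -0.0405
1.03 x 0.0173 z -0.0471
0.98 x 0.0212 z -0.0535
0.93 x 0.0254 z -0.0597
0.88 x 0.0299 z -0.0657
[-0.1658511   3.4078577   0.20452419] [0.57990195 0.17938658] -0.010064509705821428
```

```bash
python3 -m pendant '[{"travel":[0.0011,0.001,-0.0053],"twist":0},{"travel":[0.0029,0.0015,-0.0125],"twist":0},{"travel":[0.0051,0.002,-0.0197],"twist":0},{"travel":[0.0076,0.002,-0.0268],"twist":0},{"travel":[0.0105,0.0025,-0.0337],"twist":0},{"travel":[0.0137,0.0025,-0.0405],"twist":0},{"travel":[0.0173,0.003,-0.0471],"twist":0},{"travel":[0.0212,0.003,-0.0535],"twist":0},{"travel":[0.0254,0.003,-0.0597],"twist":0},{"travel":[0.0299,0.003,-0.0657],"twist":0}]'
python3 arc.py 0.85 0.45
python3 - <<'E'
from h import *
snap('side','d4');snap('scene','s4')
a=cv2.imread('pics/s4.png')[100:320,230:450];b=cv2.imread('pics/d4.png')[80:340,150:410]
cv2.imwrite('pics/c4.png',np.hstack([cv2.resize(a,(400,400)),cv2.resize(b,(400,400))]))
E
```

```text
time: 6.55
position: [0.5135, 0.1002, 0.1491]
tool_rot: [-0.027, 1.572, 0.025]
ft_force: [-0.2, -4.8, -0.1]
grip_width: 0.111
0.85 x 0.0025 z -0.0028
0.806 x 0.0069 z -0.0078
0.761 x 0.0115 z -0.0126
0.717 x 0.0164 z -0.0171
0.672 x 0.0214 z -0.0215
0.628 x 0.0266 z -0.0257
0.583 x 0.032 z -0.0296
0.539 x 0.0376 z -0.0332
0.494 x 0.0433 z -0.0366
0.45 x 0.0492 z -0.0398
[-0.19909562 -4.84163751 -0.1029685 ] [0.51351447 0.1490868 ] -0.010064509705821428
```

View pics/c4.png

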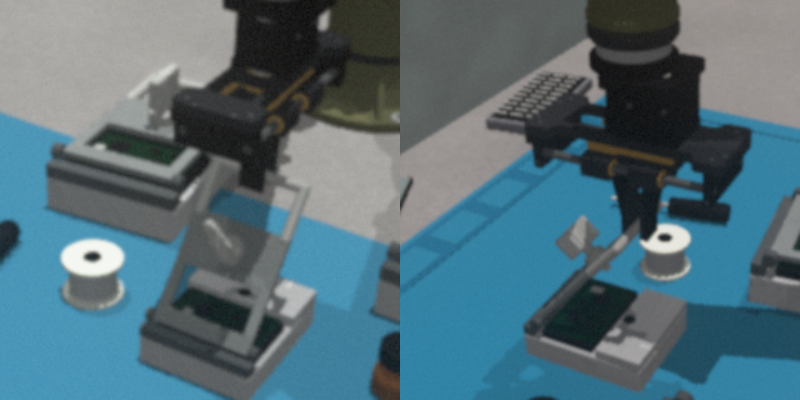

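The frame is following in the grip at about 0.88 rad. Continuing.

```bash
python3 -m pendant '[{"travel":[0.0025,-0.001,-0.0028],"twist":0},{"travel":[0.0069,-0.001,-0.0078],"twist":0},{"travel":[0.0115,-0.001,-0.0126],"twist":0},{"travel":[0.0164,-0.001,-0.0171],"twist":0},{"travel":[0.0214,-0.001,-0.0215],"twist":0},{"travel":[0.0266,-0.001,-0.0257],"twist":0},{"travel":[0.032,-0.001,-0.0296],"twist":0},{"travel":[0.0376,-0.001,-0.0332],"twist":0},{"travel":[0.0433,-0.001,-0.0366],"twist":0},{"travel":[0.0492,-0.001,-0.0398],"twist":0}]'
python3 arc.py 0.42 0.15
```

```text
time: 7.9
position: [0.4727, 0.0989, 0.0992]
tool_rot: [-0.026, 1.573, 0.026]
ft_force: [-0.5, 4.9, -1.0]
grip_width: 0.106
0.42 x 0.0034 z -0.001
0.39 x 0.0075 z -0.0028
0.36 x 0.0116 z -0.0046
0.33 x 0.0158 z -0.0062
0.3 x 0.0201 z -0.0076
0.27 x 0.0244 z -0.009
0.24 x 0.0287 z -0.0102
0.21 x 0.0331 z -0.0113
0.18 x 0.0375 z -0.0123
0.15 x 0.0419 z -0.0131
[-0.46302599  4.85517425 -1.03587116] [0.47272581 0.09921023] -0.010064509705821428
```

```bash
python3 -m pendant '[{"travel":[0.0034,0.001,-0.001],"twist":0},{"travel":[0.0075,0.001,-0.0028],"twist":0},{"travel":[0.0116,0.001,-0.0046],"twist":0},{"travel":[0.0158,0.001,-0.0062],"twist":0},{"travel":[0.0201,0.001,-0.0076],"twist":0},{"travel":[0.0244,0.001,-0.009],"twist":0},{"travel":[0.0287,0.001,-0.0102],"twist":0},{"travel":[0.0331,0.001,-0.0113],"twist":0},{"travel":[0.0375,0.001,-0.0123],"twist":0},{"travel":[0.0419,0.001,-0.0131],"twist":0}]'
python3 arc.py 0.135 0.0
```

```text
time: 9.15
position: [0.4595, 0.0988, 0.0569]
tool_rot: [-0.027, 1.573, 0.026]
ft_force: [-2.8, -4.9, -0.2]
grip_width: 0.108
0.135 x 0.0018 z -0.0002
0.12 x 0.0041 z -0.0005
0.105 x 0.0063 z -0.0008
0.09 x 0.0085 z -0.0011
0.075 x 0.0108 z -0.0013
0.06 x 0.013 z -0.0015
0.045 x 0.0153 z -0.0017
0.03 x 0.0175 z -0.0018
0.015 x 0.0198 z -0.0019
0.0 x 0.022 z -0.002
[-2.79694617 -4.93520598 -0.21355931] [0.45947432 0.05693734] -0.010064509705821428
```

```bash
python3 -m pendant '[{"travel":[0.0018,0,-0.0002],"twist":0},{"travel":[0.0041,0,-0.0005],"twist":0},{"travel":[0.0063,0,-0.0008],"twist":0},{"travel":[0.0085,0,-0.0011],"twist":0},{"travel":[0.0108,0,-0.0013],"twist":0},{"travel":[0.013,0,-0.0015],"twist":0},{"travel":[0.0153,0,-0.0017],"twist":0},{"travel":[0.0175,0,-0.0018],"twist":0},{"travel":[0.0198,0,-0.0019],"twist":0},{"travel":[0.0215,0,-0.002],"twist":0}]'
python3 -m pendant '[{"travel":[0.001,0,0],"twist":0},{"travel":[0.001,0,0],"twist":0}]'
python3 - <<'E'
from h import *
s=st()
snap('side','d5');snap('scene','s5')
a=cv2.imread('pics/s5.png')[130:320,260:450];b=cv2.imread('pics/d5.png')[140:370,200:430]
cv2.imwrite('pics/c5.png',np.hstack([cv2.resize(a,(400,400)),cv2.resize(b,(400,400))]))
E
```

```text
time: 10.4
position: [0.4574, 0.0988, 0.0353]
tool_rot: [-0.027, 1.573, 0.026]
ft_force: [-2.3, -3.3, -1.4]
grip_width: 0.105
time: 10.65
position: [0.4574, 0.0988, 0.0342]
tool_rot: [-0.027, 1.573, 0.026]
ft_force: [-2.5, -3.0, -1.0]
grip_width: 0.104
{'time': 10.65, 'joint_positions': [0.429, 0.192, -0.742, 2.07, 0.16, 0.938, -0.366], 'qd': [0.002, -0.002, -0.001, -0.001, 0.0, 0.001, 0.0], 'joint_torque': [-1.219, -29.231, -4.844, -27.784, -0.602, -1.184, 0.018], 'position': [0.457, 0.099, 0.034], 'tool_rot': [-0.027, 1.573, 0.026], 'ft_force': [-2.487, -2.996, -0.966], 'torque': [-0.713, 0.4, -0.107], 'grip_width': 0.104}
```

View pics/c5.png

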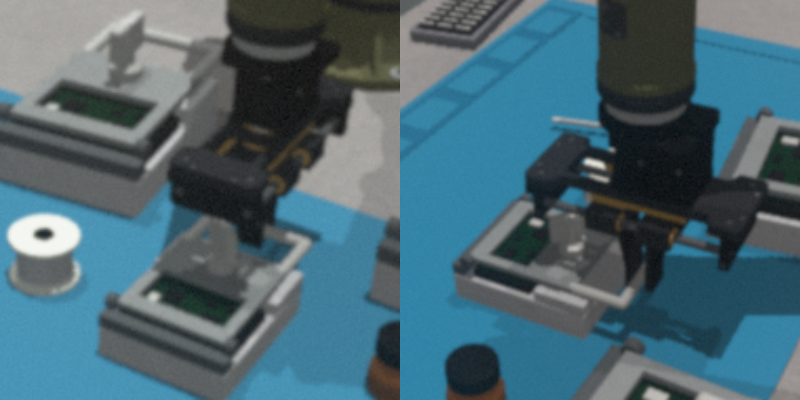

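The frame looks nearly shut, but there is no contact force yet. I'll ease down until it bears.

```bash
python3 -m pendant '[{"travel":[0.001,0,0],"twist":0},{"travel":[0.0015,0,0],"twist":0},{"travel":[0.002,0,0],"twist":0},{"travel":[0.0025,0,0],"twist":0},{"travel":[0.003,0,0],"twist":0},{"travel":[0.003,0,0],"twist":0}]'
python3 -m pendant '[{"travel":[0.001,0,0],"twist":0},{"travel":[0.0015,0,0],"twist":0},{"travel":[0.002,0,0],"twist":0},{"travel":[0.002,0,0],"twist":0}]'
```

```text
time: 11.5
position: [0.4575, 0.0989, 0.0333]
tool_rot: [-0.028, 1.574, 0.024]
ft_force: [-10.3, -3.9, 19.3]
grip_width: 0.108
time: 12.0
position: [0.4574, 0.0989, 0.0332]
tool_rot: [-0.029, 1.575, 0.023]
ft_force: [-9.0, -4.6, 18.5]
grip_width: 0.107
```

It bears at 19 N with TCP z at 0.0333, so it is shut. I'll relax the push, open slightly (the block is near the finger) and lift.

```bash
python3 -m pendant '[{"travel":[-0.001,0,0.001],"twist":0},{"travel":[-0.001,0,0.001],"twist":0},{"travel":[-0.001,0,0.001],"twist":0},{"travel":[-0.001,0,0.001],"twist":0}]' -0.54 15
python3 -m pendant '[{"travel":[-0.01,0,0],"twist":0},{"travel":[-0.03,0,0],"twist":0},{"travel":[-0.07,0,0],"twist":0},{"travel":[-0.11,0,0],"twist":0},{"travel":[-0.13,0,-0.03],"twist":0},{"travel":[-0.13,0,-0.03],"twist":0},{"travel":[-0.13,0,-0.03],"twist":0}]'
python3 - <<'E'
from h import *
s=st()
for n,f in [('wrist','w6'),('side','d6'),('scene','s6')]: snap(n,f)
E
```

```text
time: 12.5
position: [0.4587, 0.0993, 0.0343]
tool_rot: [-0.029, 1.574, 0.024]
ft_force: [0.2, -0.1, -0.4]
grip_width: 0.225
time: 13.38
position: [0.4295, 0.0985, 0.1645]
tool_rot: [-0.029, 1.573, 0.023]
ft_force: [0.3, -0.9, -0.1]
grip_width: 0.229
{'time': 13.375, 'joint_positions': [0.506, -0.078, -0.752, 1.994, -0.054, 1.209, -0.192], 'qd': [-0.006, 0.029, 0.003, 0.002, 0.0, -0.003, -0.001], 'joint_torque': [-0.099, -19.498, 1.315, -29.992, -0.093, 0.068, 0.007], 'position': [0.43, 0.099, 0.164], 'tool_rot': [-0.029, 1.573, 0.023], 'ft_force': [0.29, -0.85, -0.15], 'torque': [-0.006, -0.109, 0.036], 'grip_width': 0.229}
```

View pics/w6.png

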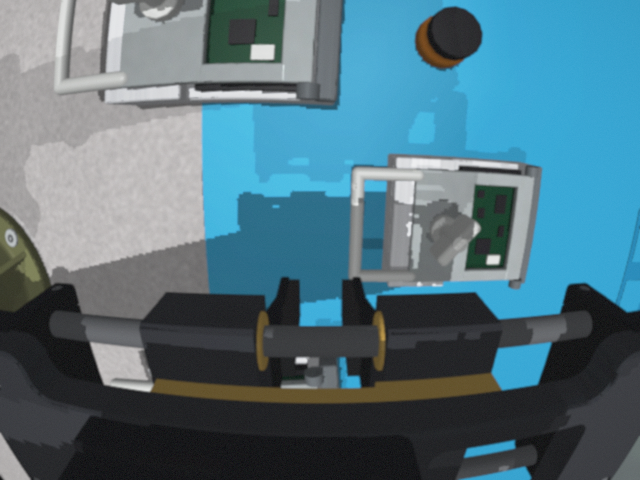

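View pics/d6.png

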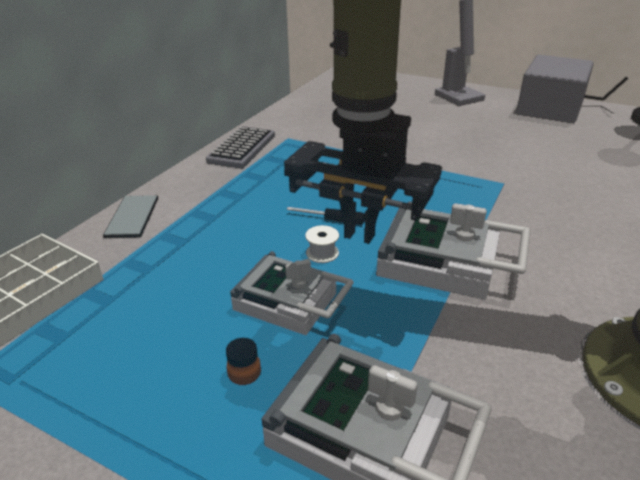

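View pics/s6.png

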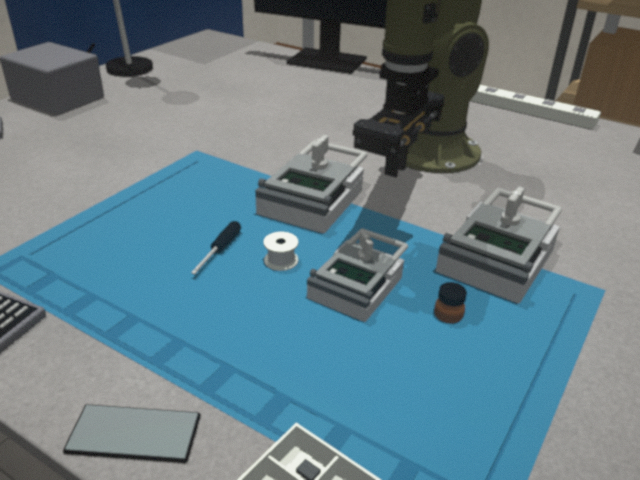

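The frame is shut and lies flat. Enlarging the wing at wrist (450,235).

Run:
```python
from h import *
im=cv2.imread('pics/w6.png')[145:295,340:560];cv2.imwrite('pics/w6c.png',cv2.resize(im,(792,540),interpolation=2))
s=ctrl.get_state()
for p in [(388,157),(352,168),(351,281)]: print(p,onz('wrist',p,.045,s).round(4))
```

```text
(388, 157) [0.4785 0.1593 0.045 ]
(352, 168) [0.4514 0.1495 0.045 ]
(351, 281) [0.4557 0.0571 0.045 ]
```

View pics/w6c.png

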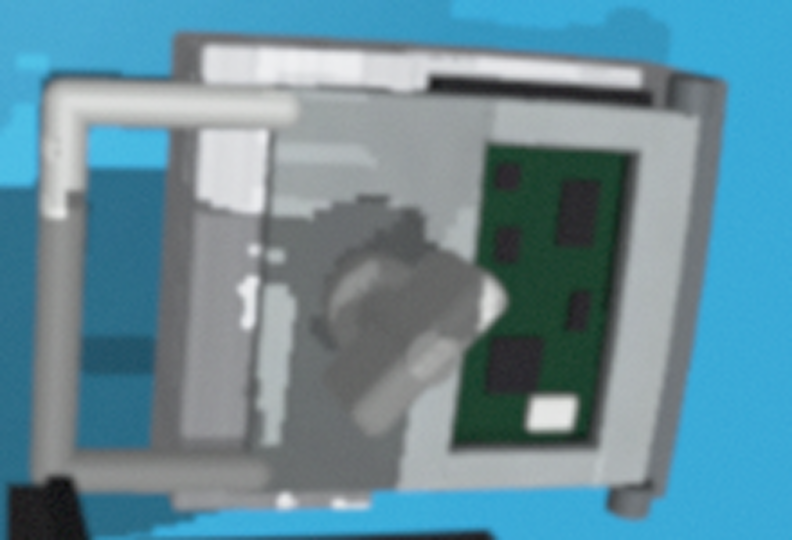

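Run:
```python
from h import *
s=ctrl.get_state()
P=[onz('wrist',(340+x/3.6,145+y/3.6),.09,s) for x,y in [(360,420),(395,425),(505,305),(483,270)]]
for p in P: print(p.round(4))
a=(P[0]+P[1])/2;b=(P[2]+P[3])/2;print((a+b)/2,np.linalg.norm(a-b),np.arctan2(*(b-a)[[1,0]]))
d=P[2]-P[1];print(np.arctan2(d[1],d[0]))
# predicted: 
M=R.from_rotvec(s['tool_rot']).as_matrix();print(M.round(3))
```

```text
[0.5134 0.0927 0.09  ]
[0.521  0.0918 0.09  ]
[0.5408 0.117  0.09  ]
[0.535  0.1238 0.09  ]
[0.52753439 0.10633318 0.09      ] 0.03497910203023073 0.9372793093135776
0.9042558283024216
[[-0.005 -0.033  0.999]
 [-0.003  0.999  0.033]
 [-1.    -0.002 -0.005]]
```

The wing is at about 0.9 rad, in range, and centred near (0.528, 0.104), where it should be. Moving above it with the jaws across.

```bash
python3 -m pendant '[{"travel":[0,0,0.03],"twist":0.15},{"travel":[0,0.001,0.06],"twist":0.33},{"travel":[0.0,0.001,0.085],"twist":0.5},{"travel":[0.01,0.001,0.0985],"twist":0.66},{"travel":[0.02,0.001,0.0985],"twist":0.7},{"travel":[0.025,0.001,0.0985],"twist":0.7},{"travel":[0.025,0.001,0.0985],"twist":0.7}]' 0.4 15
python3 - <<'E'
from h import *
s=st();M=R.from_rotvec(s['tool_rot']).as_matrix();print(M.round(3))
for n,f in [('wrist','w7'),('side','d7'),('scene','s7')]: snap(n,f)
a=cv2.imread('pics/s7.png')[200:320,300:420];b=cv2.imread('pics/d7.png')[200:340,220:360];c=cv2.imread('pics/w7.png')[150:450,120:520]
cv2.imwrite('pics/c7.png',np.vstack([np.hstack([cv2.resize(a,(300,300)),cv2.resize(b,(300,300))]),cv2.resize(c,(600,300))]))
E
```

```text
time: 14.4
position: [0.527, 0.1029, 0.1375]
tool_rot: [0.518, 1.513, -0.525]
ft_force: [0.4, -0.2, 0.5]
grip_width: 0.701
{'time': 14.4, 'joint_positions': [0.426, 0.215, -0.743, 1.813, 0.157, 1.18, -1.033], 'qd': [0.002, -0.018, -0.005, -0.01, -0.002, 0.003, -0.002], 'joint_torque': [-0.03, -32.858, -4.24, -28.859, -0.037, -0.043, -0.011], 'position': [0.527, 0.103, 0.137], 'tool_rot': [0.518, 1.513, -0.525], 'ft_force': [0.395, -0.166, 0.539], 'torque': [-0.003, -0.098, 0.001], 'grip_width': 0.701}
[[-0.006  0.618  0.786]
 [-0.002  0.786 -0.618]
 [-1.    -0.006 -0.004]]
```

View pics/c7.png

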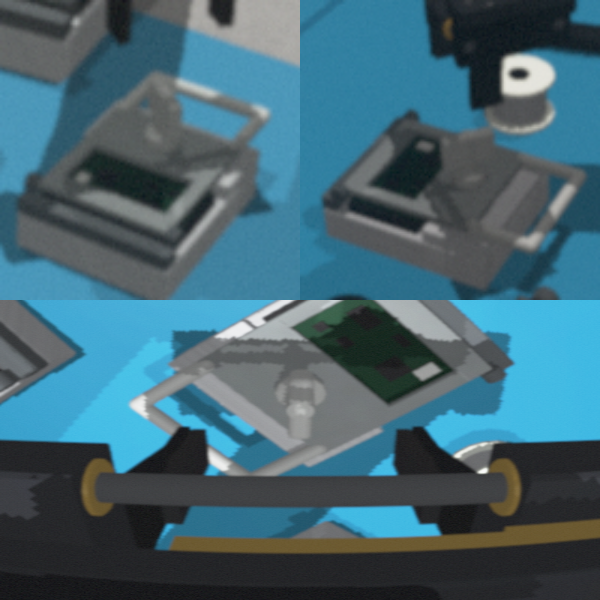

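View pics/w7.png

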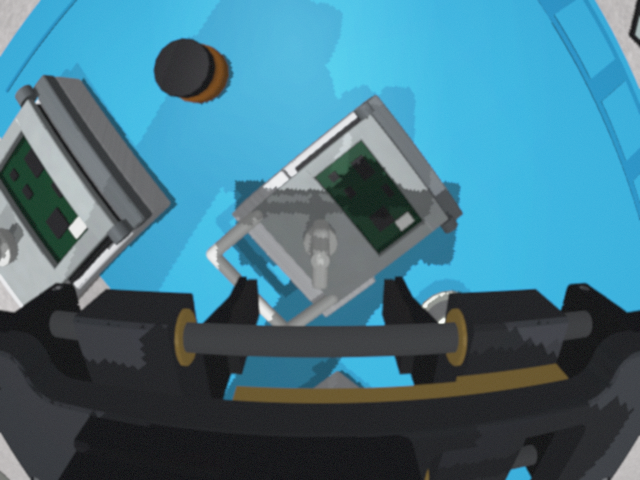

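The wing lies along the tool's y axis at wrist column 320, centred between the jaws. Descending and gripping.

```bash
python3 -m pendant '[{"travel":[0.03,0,0.0005],"twist":0},{"travel":[0.06,0,0.0005],"twist":0},{"travel":[0.077,0,0.0005],"twist":0},{"travel":[0.077,0,0.0005],"twist":0},{"travel":[0.077,0,0.0005],"twist":0}]'
python3 -m pendant '[{"travel":[0,0,0],"twist":0},{"travel":[0,0,0],"twist":0},{"travel":[0,0,0],"twist":0},{"travel":[0,0,0],"twist":0},{"travel":[0,0,0],"twist":0},{"travel":[0,0,0],"twist":0},{"travel":[0,0,0],"twist":0}]' -1 20
python3 - <<'E'
from h import *
s=st();M=R.from_rotvec(s['tool_rot']).as_matrix();print(np.arctan2(M[1,2],M[0,2]))
for n,f in [('wrist','w8'),('side','d8'),('scene','s8')]: snap(n,f)
a=cv2.imread('pics/s8.png')[180:320,300:440];b=cv2.imread('pics/d8.png')[180:340,220:380];c=cv2.imread('pics/w8.png')[150:450,120:520]
cv2.imwrite('pics/c8.png',np.vstack([np.hstack([cv2.resize(a,(300,300)),cv2.resize(b,(300,300))]),cv2.resize(c,(600,300))]))
E
```

```text
time: 15.18
position: [0.5286, 0.1028, 0.0627]
tool_rot: [0.519, 1.509, -0.524]
ft_force: [-0.2, -0.6, 0.0]
grip_width: 0.699
time: 16.05
position: [0.5273, 0.1038, 0.0626]
tool_rot: [0.519, 1.511, -0.524]
ft_force: [-4.8, 2.3, 4.0]
grip_width: 0.118
{'time': 16.05, 'joint_positions': [0.392, 0.306, -0.722, 1.886, 0.233, 1.04, -1.093], 'qd': [-0.0, -0.001, -0.002, 0.002, 0.002, -0.002, -0.001], 'joint_torque': [1.784, -35.809, -3.711, -28.016, 1.266, -1.284, -0.001], 'position': [0.527, 0.104, 0.063], 'tool_rot': [0.519, 1.511, -0.524], 'ft_force': [-4.798, 2.321, 4.011], 'torque': [0.541, 1.103, 0.013], 'grip_width': 0.118}
-0.6653779406228546
```

View pics/c8.png

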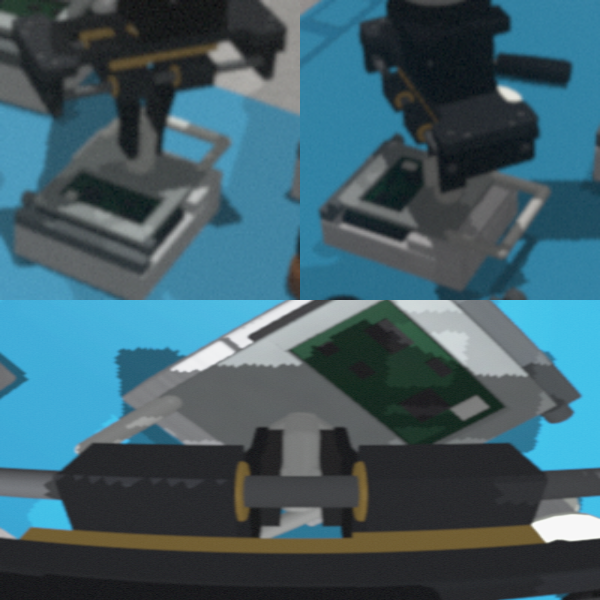

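The grip holds at 10.3 mm and the wing reads about 0.88 rad. Turning clockwise.

```bash
python3 -m pendant '[{"travel":[0,0,-0.001],"twist":0.05},{"travel":[0,0,-0.001],"twist":0.13},{"travel":[0,0,-0.001],"twist":0.21},{"travel":[0,0,-0.001],"twist":0.29},{"travel":[0,0,-0.001],"twist":0.37},{"travel":[0,0,-0.001],"twist":0.45},{"travel":[0,0,-0.001],"twist":0.53},{"travel":[0,0,-0.001],"twist":0.61},{"travel":[0,0,-0.001],"twist":0.69},{"travel":[0,0,-0.001],"twist":0.72}]'
cat > y.py <<'E'
from h import *
s=ctrl.get_state();M=R.from_rotvec(s['tool_rot']).as_matrix();print('yaw',np.arctan2(M[1,2],M[0,2]).round(4),'tq',np.round(s['torque'],3),'F',np.round(s['ft_force'],1),'q7',s['joint_positions'][6].round(3),'tilt',M[:,0].round(3))
E
python3 y.py
```

```text
time: 17.45
position: [0.5271, 0.104, 0.0626]
tool_rot: [1.069, 1.292, -1.076]
ft_force: [1.4, -0.1, 0.3]
grip_width: 0.121
yaw -1.3862 tq [ 0.032 -0.097  0.046] F [ 1.4 -0.1  0.3] q7 -1.779 tilt [-0.004 -0.002 -1.   ]
```

```bash
python3 -m pendant '[{"travel":[0,0,0],"twist":0.04},{"travel":[0,0,0],"twist":0.08},{"travel":[0,0,0],"twist":0.11},{"travel":[0,0,0],"twist":0.11}]'; python3 y.py
python3 -m pendant '[{"travel":[0,0,0],"twist":0.03},{"travel":[0,0,0],"twist":0.06},{"travel":[0,0,0],"twist":0.06}]'; python3 y.py
```

```text
time: 17.95
position: [0.5271, 0.1039, 0.0626]
tool_rot: [1.151, 1.245, -1.157]
ft_force: [-1.2, 0.6, -0.0]
grip_width: 0.122
yaw -1.4958 tq [0.162 0.201 0.051] F [-1.2  0.6 -0. ] q7 -1.884 tilt [-0.004 -0.002 -1.   ]
time: 18.32
position: [0.5271, 0.104, 0.0626]
tool_rot: [1.195, 1.217, -1.202]
ft_force: [-1.0, 0.4, 0.2]
grip_width: 0.123
yaw -1.556 tq [ 0.132  0.214 -0.006] F [-1.   0.4  0.2] q7 -1.942 tilt [-0.004 -0.002 -1.   ]
```

```bash
python3 -m pendant '[{"travel":[0,0,0],"twist":0.02},{"travel":[0,0,0],"twist":0.04},{"travel":[0,0,0],"twist":0.04}]'; python3 y.py
python3 -m pendant '[{"travel":[0,0,0],"twist":0.03},{"travel":[0,0,0],"twist":0.05},{"travel":[0,0,0],"twist":0.05}]'; python3 y.py
```

```text
time: 18.7
position: [0.5272, 0.104, 0.0626]
tool_rot: [1.225, 1.198, -1.231]
ft_force: [-0.6, 0.4, 0.4]
grip_width: 0.121
yaw -1.5961 tq [0.174 0.104 0.167] F [-0.6  0.4  0.4] q7 -1.981 tilt [-0.003 -0.002 -1.   ]
time: 19.08
position: [0.5273, 0.104, 0.0626]
tool_rot: [1.261, 1.173, -1.268]
ft_force: [-1.0, 0.7, 0.0]
grip_width: 0.131
yaw -1.646 tq [0.106 0.055 0.387] F [-1.   0.7  0. ] q7 -2.029 tilt [-0.003 -0.002 -1.   ]
```

Torque rises from 0.05 to 0.17 to 0.39 N m, which suggests the hard stop at yaw of about -1.57. One more small push to confirm.

```bash
python3 -m pendant '[{"travel":[0,0,0],"twist":0.02},{"travel":[0,0,0],"twist":0.03},{"travel":[0,0,0],"twist":0.03}]'; python3 y.py
python3 - <<'E'
from h import *
for n,f in [('wrist','w9')]: snap(n,f)
c=cv2.imread('pics/w9.png')[120:420,120:520];cv2.imwrite('pics/c9.png',cv2.resize(c,(800,600)))
E
```

```text
time: 19.45
position: [0.5273, 0.104, 0.0626]
tool_rot: [1.283, 1.158, -1.29]
ft_force: [-0.4, 0.1, 0.6]
grip_width: 0.13
yaw -1.6758 tq [0.121 0.093 0.532] F [-0.4  0.1  0.6] q7 -2.058 tilt [-0.003 -0.002 -1.   ]
```

View pics/c9.png

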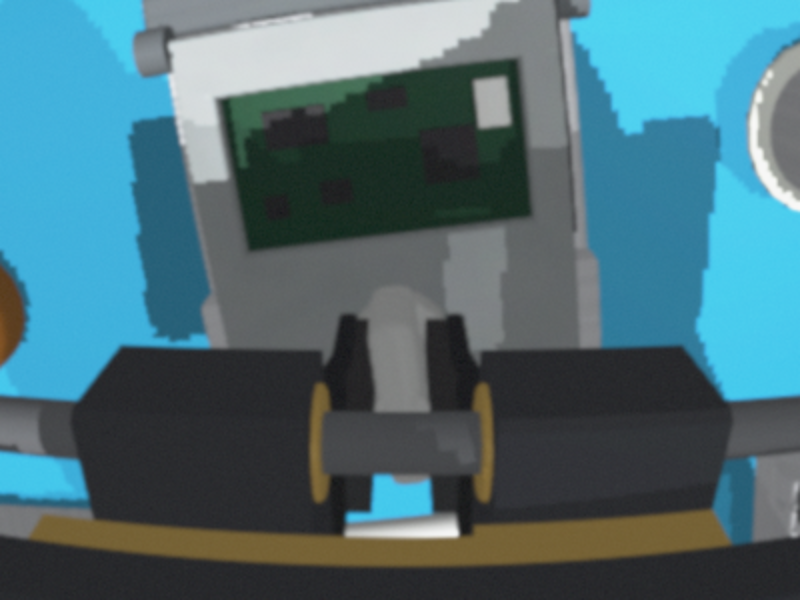

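The stop is confirmed: torque reached 0.53 N m while the wing stayed put and skewed in the jaws. I'll measure the clamp yaw from the board's edges, with corners at crop (220,98), (517,60), (530,214) and (250,250).

Run:
```python
from h import *
s=ctrl.get_state()
q=[onz('wrist',(120+x/2,120+y/2),.048,s) for x,y in [(220,98),(517,60),(530,214),(250,250)]]
for p in q: print(p.round(4))
for a,b,o in [(0,1,np.pi/2),(3,2,np.pi/2),(3,0,0),(2,1,0)]:
    d=q[b]-q[a];print((np.arctan2(d[1],d[0])+o))
```

```text
[0.5927 0.1421 0.048 ]
[0.5938 0.0703 0.048 ]
[0.5556 0.0698 0.048 ]
[0.5536 0.1407 0.048 ]
0.016399840867693305
0.02721602977370341
0.036939729708768396
0.013195895024058593
```

The clamp yaw is about 0.022, so a quarter turn back puts tool yaw at about 0.02. Backing off from -1.676 by about 1.70.

```bash
python3 -m pendant '[{"travel":[0,0,0],"twist":-0.05},{"travel":[0,0,0],"twist":-0.13},{"travel":[0,0,0],"twist":-0.23},{"travel":[0,0,0],"twist":-0.33},{"travel":[0,0,0],"twist":-0.43},{"travel":[0,0,0],"twist":-0.53},{"travel":[0,0,0],"twist":-0.63},{"travel":[0,0,0],"twist":-0.73},{"travel":[0,0,0],"twist":-0.8},{"travel":[0,0,0],"twist":-0.82}]'; python3 y.py
python3 -m pendant '[{"travel":[0,0,0],"twist":-0.08},{"travel":[0,0,0],"twist":-0.18},{"travel":[0,0,0],"twist":-0.28},{"travel":[0,0,0],"twist":-0.38},{"travel":[0,0,0],"twist":-0.48},{"travel":[0,0,0],"twist":-0.58},{"travel":[0,0,0],"twist":-0.68},{"travel":[0,0,0],"twist":-0.76},{"travel":[0,0,0],"twist":-0.8},{"travel":[0,0,0],"twist":-0.8}]'; python3 y.py
```

```text
time: 20.75
position: [0.5273, 0.104, 0.0626]
tool_rot: [0.667, 1.467, -0.672]
ft_force: [-0.8, 0.9, -0.1]
grip_width: 0.125
yaw -0.8569 tq [ 0.136  0.053 -0.063] F [-0.8  0.9 -0.1] q7 -1.274 tilt [-0.003 -0.002 -1.   ]
time: 22.0
position: [0.5273, 0.104, 0.0626]
tool_rot: [0.044, 1.574, -0.047]
ft_force: [-0.8, 0.6, -0.6]
grip_width: 0.128
yaw -0.058 tq [ 0.152 -0.045  0.022] F [-0.8  0.6 -0.6] q7 -0.521 tilt [-0.003 -0.002 -1.   ]
```

```bash
python3 -m pendant '[{"travel":[0,0,0],"twist":-0.04},{"travel":[0,0,0],"twist":-0.08},{"travel":[0,0,0],"twist":-0.085},{"travel":[0,0,0],"twist":-0.085},{"travel":[0,0,0],"twist":-0.085}]' -1 40; python3 y.py
python3 - <<'E'
from h import *
for n,f in [('wrist','w10'),('scene','s10')]: snap(n,f)
c=cv2.imread('pics/w10.png')[120:420,120:520];cv2.imwrite('pics/c10.png',cv2.resize(c,(800,600)))
E
```

```text
time: 22.62
position: [0.5273, 0.104, 0.0626]
tool_rot: [-0.022, 1.574, 0.02]
ft_force: [-0.9, 1.2, 0.6]
grip_width: 0.121
yaw 0.0269 tq [ 0.114 -0.083 -0.031] F [-0.9  1.2  0.6] q7 -0.442 tilt [-0.003 -0.002 -1.   ]
```

View pics/c10.png

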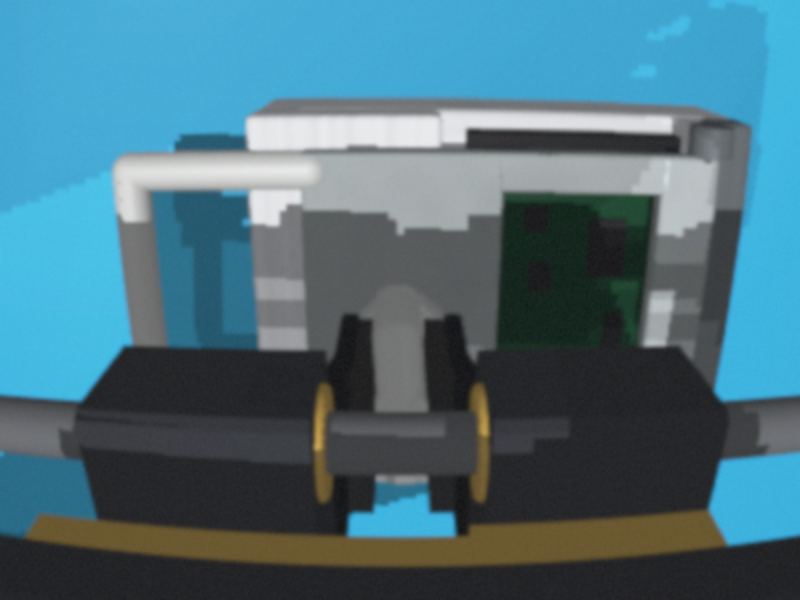

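The wing is square in the jaws and square to the frame. Releasing and lifting.

```bash
python3 -m pendant '[{"travel":[0,0,0],"twist":0},{"travel":[0,0,0],"twist":0},{"travel":[0,0,0],"twist":0},{"travel":[0,0,0],"twist":0}]' 0.1 15
python3 -m pendant '[{"travel":[-0.02,0,0],"twist":0},{"travel":[-0.06,0,0],"twist":0},{"travel":[-0.1,0,0],"twist":0},{"travel":[-0.14,0,-0.03],"twist":0},{"travel":[-0.16,0,-0.08],"twist":0},{"travel":[-0.16,0,-0.09],"twist":0},{"travel":[-0.16,0,-0.09],"twist":0}]'; python3 y.py
python3 - <<'E'
from h import *
for n,f in [('wrist','w11'),('scene','s11'),('side','d11')]: snap(n,f)
c=cv2.imread('pics/w11.png')[130:300,330:560];cv2.imwrite('pics/c11.png',cv2.resize(c,(800,591),interpolation=2))
E
```

```text
time: 23.22
position: [0.5273, 0.1039, 0.0626]
tool_rot: [-0.022, 1.574, 0.02]
ft_force: [1.0, -0.5, -0.0]
grip_width: 0.482
time: 24.1
position: [0.4381, 0.1015, 0.2236]
tool_rot: [-0.024, 1.572, 0.018]
ft_force: [-0.1, 0.5, -0.7]
grip_width: 0.547
yaw 0.0264 tq [-0.016 -0.16  -0.019] F [-0.1  0.5 -0.7] q7 -0.157 tilt [-0.001 -0.004 -1.   ]
```

View pics/c11.png

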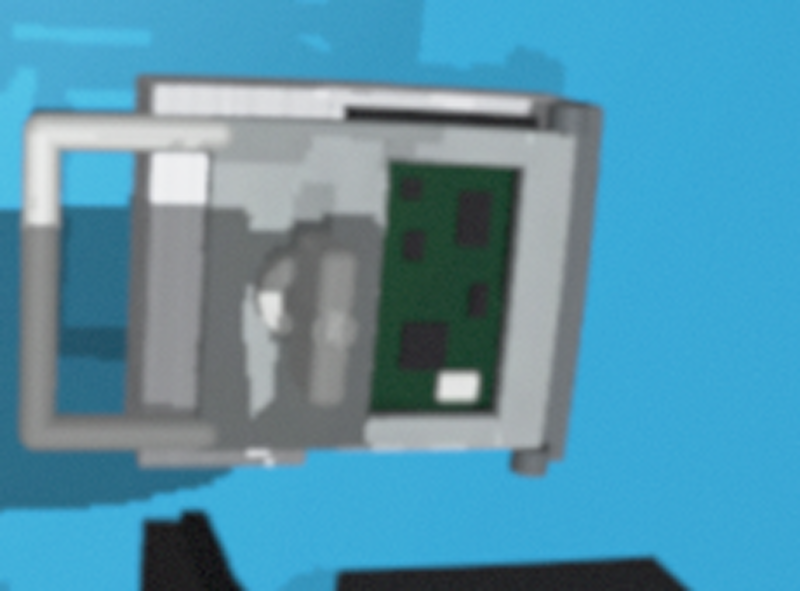

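View pics/d11.png

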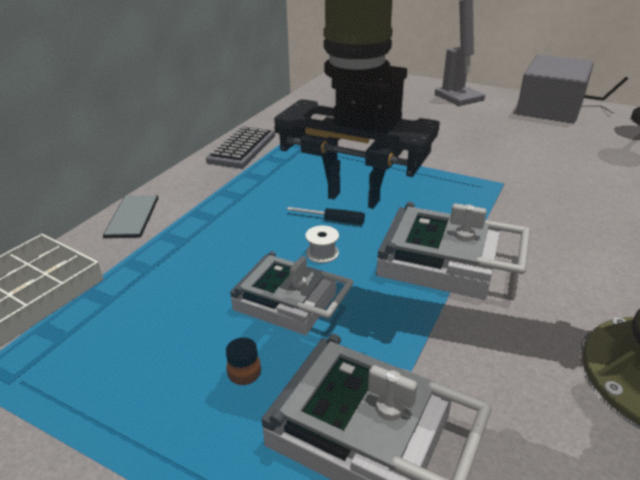

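View pics/s11.png

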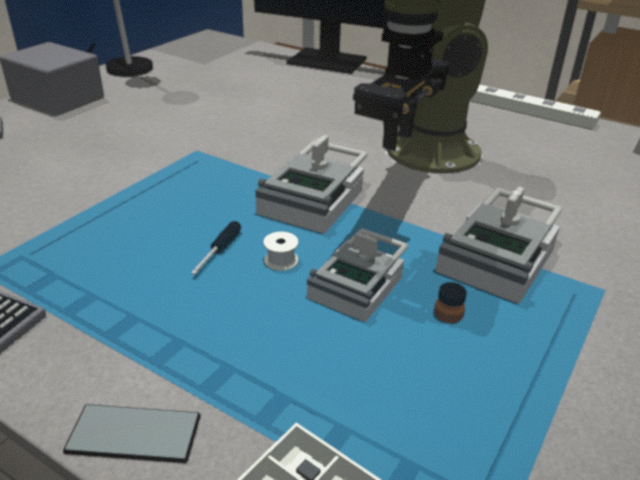

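The wing's top face runs from crop (338,250) to (325,405) and looks parallel to the board's short edges. I'll measure the angle.

Run:
```python
from h import *
s=ctrl.get_state();k=800/230
def P(x,y,z):return onz('wrist',(330+x/k,130+y/k),z,s)
def ang(a,b,z):
    d=P(*a,z)-P(*b,z);return np.arctan2(d[1],d[0]).round(3),np.linalg.norm(d).round(4)
print('wing L',ang((320,250),(310,402),.09),'wing R',ang((356,255),(341,404),.09),'mid',ang((338,252),(325.5,403),.09))
print('board',ang((390,160),(370,410),.048),ang((520,168),(495,412),.048),'bar',ang((40,125),(37,435),.05))
print('ctr',((P(338,252,.09)+P(325.5,403,.09))/2).round(4))
```

```text
wing L (np.float64(1.604), np.float64(0.038)) wing R (np.float64(1.576), np.float64(0.0375)) mid (np.float64(1.59), np.float64(0.0378))
board (np.float64(1.595), np.float64(0.0711)) (np.float64(1.595), np.float64(0.0713)) bar (np.float64(1.601), np.float64(0.0848))
ctr [0.5266 0.1067 0.09  ]
```

The wing is at 1.590 and the clamp's y direction at 1.595, so the screw sits at about 1.566 rad against the wanted 1.571. Handing in.

```bash
python3 -c "
from bench import ctrl
print(ctrl.close_job())"
```

```text
the job is handed in; nothing more can be done
None
```

The board clamp is shut, its thumbscrew is backed off a quarter turn from the bottom, and the job is handed in at about 24 s of the 62 s allowed.

- **Clamp chosen:** I used the open one, about 110 × 135 mm. The two shut look-alikes measured about 142 and 160 mm wide.
- **Closing the frame:** I pinched the bar and followed its arc all the way down. It met the base gently, and I then pressed to about 19 N to be sure it was shut before letting go. It stayed shut in the later pictures.
- **Thumbscrew:** It started at about 0.88 rad. Turning it clockwise, the torque rose from about 0.05 to 0.53 N m while the wing stayed put and skewed slightly in the jaws, which showed the hard stop. I then backed it off, squared the grip, released it and lifted away.

**Last checks:** The wing measured 1.590 rad against 1.595 for the clamp's own y direction, putting the screw at about 1.566 rad (wanted 1.571). The reading is good to about 0.02 rad. The spool, jar and screwdriver look unmoved, and the arm is clear of everything.

**Small disagreements:** The bar bottomed about 1.7 mm lower than I predicted. The torque readings put the screw's stop about 0.02 rad further round than the camera did. Neither changed the result.

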